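# Load the copper blank into the disc rack

## Task

Pick the copper disc off its stake and slide it into the top slot of the disc rack (the empty slot just below the rack's uppermost tongue), all the way back so that it lies flat and centred, near the spine. Leave the brass and the steel disc lying on their stakes.

Things in the scene. Friction and masses are not known exactly. Their poses are not given: they have to be found in the camera images.
- copper_center (a point): plain reddish copper disc, flat, 56 mm diameter, 6 mm thick, about 132 g. The point is its centre, half-way up; z is its axis. It lies centred on a fixed upright iron stake 34 mm in diameter, 60 mm tall (foot 52 mm wide, 12 mm high), so the rim overhangs 11 mm all round and can be pinched across its diameter from above.
- brass_center (a point): plain yellow brass disc, flat, 56 mm diameter, 6 mm thick, about 125 g. The point is its centre, half-way up; z is its axis. It lies centred on a stake of the same kind as the copper disc's. To be left alone.
- steel_center (a point): plain grey steel disc, flat, 56 mm diameter, 6 mm thick, about 115 g. The point is its centre, half-way up; z is its axis. It lies centred on a stake of the same kind as the copper disc's. To be left alone.
- rack_slot (a point): Centre of a disc resting fully home in the fixed rack's TOP slot. x points level into the slot, z up; spine (30 mm wide) 29 mm ahead. Four level tongues (30 mm wide in y, 5 thick, 26 pitch, ending 33 mm before this point) form 3 slots 21 mm high, open at front and sides, so fingers pass beside them. Supporting face 3 mm below this point, top tongue 18-23 mm above. Rack height varies; bottom slot full.
Mind the look-alikes: they are no part of the job. Of the things that look like the part that bears copper_center, the smallest one is meant.

How it is judged:
At the end, for the whole second after the job is handed in: The copper disc lies in the top slot, flat (within 0.15 rad of level), at that slot's height (within 8 mm), within 12 mm of centred across the slot and no more than 15 mm short of fully home. The brass and steel discs are where they were (x of copper_center in the frame of rack_slot between -0.015 and 0.01 m and y of copper_center in the frame of rack_slot between -0.012 and 0.012 m and z of copper_center in the frame of rack_slot between -0.008 and 0.008 m and angle between copper_center's own z axis and vertical below 0.15 rad); the robot touches nothing.
It fails at once if the brass disc is disturbed (moved more than 15 mm) (distance of brass_center from where it was at the start of the episode above 0.015 m).
It fails at once if the steel disc is disturbed (moved more than 15 mm) (distance of steel_center from where it was at the start of the episode above 0.015 m).
It also fails if it takes over 38 s, if anything falls off the work surface, if the arm or the gripper's body presses on something with over 40 N, if the wrist force passes 120 N, or if a joint passes its speed limit or range.

## Robot

A 6-joint arm with a two-finger parallel gripper is mounted at the origin on the work surface. World frame = base frame: x ahead of the robot, y to its left, z up, the work surface at z = 0. Lengths are in m, angles in rad, forces in N, time in s.
With the tool pointing down it reaches from about 0.275 to 0.85 m from the base axis. Payload 5.2 kg.
Tool frame: the origin (TCP) lies midway between the tips of the shut fingers; the grasp point (between the pads) lies 19 mm behind it; z points along the fingers, y is the line along which they close (so a half turn about z gives the same grasp; the last joint's range is limited). The gripper opens to 85 mm and grips with 20 to 120 N. Pads are 22 mm wide; open, the fingers measure 114 mm over their backs; the gripper's body (76 mm by 85 mm) begins 54 mm behind the grasp point. The pads swing forward as they close: fully open they stand 13 mm farther back than shut.
Start: joints at [-1.48, 0.259, 1.535, -0, 1.348, -0.203], TCP at [0.159, -0.526, 0.231] pointing down, gripper open.
Joint ranges: [-3.14, 3.14], [-0.91, 2.08], [0.19, 2.58], [-1.22, 4.36], [0.22, 2.71], [-3.12, 3.12]. Speed limits (rad/s): [2.57, 2.57, 3.14, 3.14, 3.14, 3.14].

## Interface

Orientations are given as a unit quaternion [w, x, y, z].
In Python, from station import env gives the robot as it stands.
- The arm moves only by the tool carry_out, never from a script. Its argument "deltas" is one flat list of numbers, 4 for each row, row after row: the shift along the tool's x, y, z scaled (see below), then the turn about the tool's z scaled (see below). In form: [tx, ty, tz, turn, tx, ty, tz, turn, ...]. A call has 1 to 5 rows; each row shifts and turns the commanded pose from where the row before left it, along the tool's axes as they then stand; what a row does not reach is not made up. The controller multiplies each number of a shift by 0.3 m and each number of a turn by 45 degrees. A row lasts 1/8 s, in which the tool goes at most 62.5 mm and 10.7 degrees, less where a joint would pass 70% of its speed; a pose out of reach is approached as far as the arm can. A call with a number of a shift or a turn outside -1 to 1 is refused whole. A call with a gripper value outside its range is refused whole. "jaw" is the closure, from 0 (fully open) to 1 (shut), set as the call begins (left out, the last holds). The fingers move at their own pace and stop on an object; "force" is the grip in N (left out, the last holds). Time passes only in rows, so rows that do not move let the fingers close. It gives the time, the measured TCP pose, the force, the opening and the grip force at its end, in the units of the state.
- env.read_state(): the state, without advancing time (a new reading comes with each control period).
- env.read_camera(name): name is "side" or "top" or "wrist"; returns the picture (384x512x3 uint8, red, green, blue); there is no depth.
- env.calibration(name): a dict with "mtx" (3x3 intrinsics, pixels), "view" (4x4, takes a point from world to camera coordinates). Camera axes: x right, y up, looking along -z (the intrinsics and any distortion apply to the point x, -y, -z); pixel columns grow to the right and rows downward; lengths in m; the calibration is good to about 2 mm. A picture is of the moment at which its call begins: read the wrist's pose just before it. calibration takes no time and is no camera call; for the wrist camera it gives the pose at the moment of the call.
- env.sign_off(): hands the job in; it is judged then, once.
The state is a dict: "time": time; "qpos": joint angles; "qvel": joint speeds; "tau": joint torques, N m; "tool_pos": TCP position; "tool_rot": TCP orientation; "wrist_force": force on the tool from outside, world axes, zero at the start; "torque": the same for the moment, N m; "width": opening from 0.0 (shut) to 1.0 (fully open); "grip_force": force on a finger pad.
Only numpy, scipy, OpenCV 4.12 (cv2) and the standard library are available. Lean on these libraries where they do the work, as an engineer would, in place of code of your own. Each camera call takes 0.05 s, during which the arm holds its last target. There are 200 camera calls.

## Working session

There is one attempt and no reset: what is moved stays moved. The work goes in short steps, Python scripts to look and compute and a tool call to move; the robot and the scene stay as the last step left them, time stands still between calls to the robot, and variables do not carry over. Pictures are saved under pics/ and viewed, at most 10 in all, crops included, and the job is handed in when it is done.

Besides the shell and the picture viewer there is one more tool, called after "Emit:" as a command line: name --argument value ..., lists and objects as JSON in quotes. carry_out: Moves the arm, as the interface text tells. Shifts and turns lie within -1 to 1; 1 stands for 0.3 m of shift or 45 degrees of turn. Its arguments: {"type":"object","properties":{"deltas":{"type":"array"},"jaw":{"type":"number"},"force":{"type":"number"}},"required":["deltas"]}

```bash
mkdir -p pics; ls
python3 - <<'E'
from station import env
import cv2,numpy as np
s=env.read_state();print({k:np.round(v,3) for k,v in s.items()})
for n in("side","top"):
    im=env.read_camera(n);cv2.imwrite(f"pics/{n}0.png",im[:,:,::-1])
    c=env.calibration(n);print(n,c)
E
```

```text
pics
{'time': np.float64(0.0), 'qpos': array([-1.48 ,  0.259,  1.536, -0.   ,  1.348, -0.203]), 'qvel': array([-0.002,  0.002,  0.   , -0.001,  0.001,  0.   ]), 'tau': array([-2.0000e-03, -4.4603e+01, -2.9057e+01, -1.0000e-03,  1.2000e-02,
       -0.0000e+00]), 'tool_pos': array([ 0.159, -0.526,  0.23 ]), 'tool_rot': array([-0.001,  0.989,  0.146,  0.   ]), 'wrist_force': array([-0.565, -1.138, -0.317]), 'torque': array([-0.03 , -0.046, -0.024]), 'grip_force': np.float64(0.0), 'width': np.float64(0.998)}
side {'mtx': array([[380.02346879,   0.        , 252.23031253],
       [  0.        , 380.02346879, 184.64591731],
       [  0.        ,   0.        ,   1.        ]]), 'view': array([[ 0.99687372, -0.07857009, -0.00833802, -0.53644777],
       [ 0.04454811,  0.47176191,  0.88059989, -0.08540784],
       [-0.06525525, -0.87821833,  0.4737872 , -0.93518693],
       [ 0.        ,  0.        ,  0.        ,  1.        ]])}
top {'mtx': array([[443.71756874,   0.        , 254.60306665],
       [  0.        , 443.71756874, 190.16975472],
       [  0.        ,   0.        ,   1.        ]]), 'view': array([[-0.01189767, -0.99991804, -0.00472896, -0.0832985 ],
       [ 0.98930113, -0.01245878,  0.14535494, -0.56844855],
       [-0.14540195, -0.00294898,  0.98936827, -1.17325067],
       [ 0.        ,  0.        ,  0.        ,  1.        ]])}
```

View pics/side0.png

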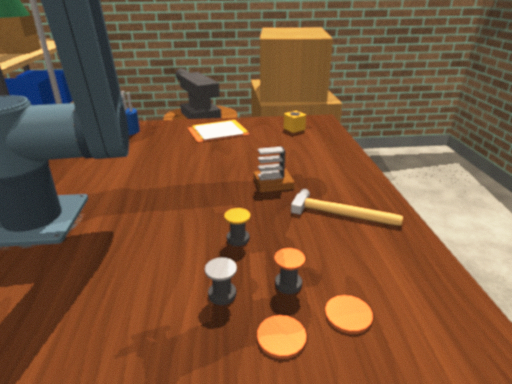

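View pics/top0.png

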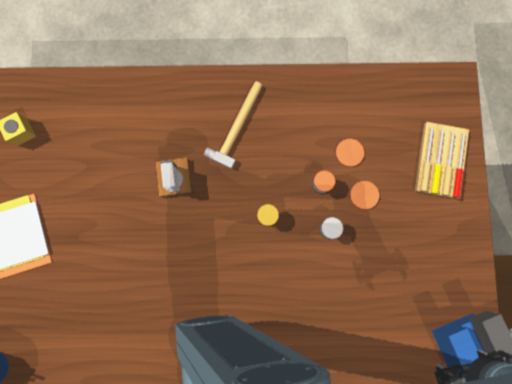

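The side view shows the copper disc on its stake at (290,258), with brass at (238,215), steel at (221,268) and the rack at (270,168). In the top view they are at (325,181), (268,215), (332,228) and (172,178). The two larger copper discs lie flat on the table. Next I'll triangulate these and zoom in on the rack.

```bash
cat > h.py <<'E'
from station import env
import cv2,numpy as np
def ray(c,u,v):
    K,V=c["mtx"],c["view"];d=np.linalg.inv(K)@[u,v,1];d=d*[1,-1,-1]
    R=V[:3,:3];return -R.T@V[:3,3],R.T@d/np.linalg.norm(d)
def onz(c,p,z):
    o,d=ray(c,*p);return o+d*(z-o[2])/d[2]
def tri(c1,p1,c2,p2):
    o1,d1=ray(c1,*p1);o2,d2=ray(c2,*p2)
    A=np.stack([d1,-d2],1);t=np.linalg.lstsq(A,o2-o1,rcond=None)[0]
    a,b=o1+t[0]*d1,o2+t[1]*d2;return (a+b)/2,np.linalg.norm(a-b)
def proj(c,P):
    p=c["view"][:3,:3]@P+c["view"][:3,3];p=c["mtx"]@(p*[1,-1,-1]);return p[:2]/p[2]
def blobs(im,lo,hi,amin=60):
    m=cv2.inRange(cv2.cvtColor(im,cv2.COLOR_RGB2HSV),lo,hi)
    cs=cv2.findContours(m,cv2.RETR_EXTERNAL,cv2.CHAIN_APPROX_NONE)[0]
    return [(c,)+tuple(cv2.fitEllipse(c)) for c in cs if cv2.contourArea(c)>amin]
E
python3 - <<'E'
from h import *
S={n:cv2.imread(f"pics/{n}0.png")[:,:,::-1].copy() for n in("side","top")}
for n,im in S.items():
    c=env.calibration(n)
    for nm,lo,hi in(("cu",(3,140,190),(16,255,255)),("br",(18,150,150),(30,255,255)),("wh",(0,0,140),(180,50,255))):
        for b in blobs(im,lo,hi):
            if 20<b[2][0]*0+b[1][1]-0>150: print(n,nm,np.round(b[1],1),np.round(b[2],1),"z.066:",np.round(onz(c,b[1],.066),4))
p=S["side"][140:200,240:310];q=S["top"][150:205,145:205]
f=lambda a:cv2.resize(a,(390,390),interpolation=cv2.INTER_CUBIC)
cv2.imwrite("pics/rack.png",np.hstack([f(p),f(q)])[:,:,::-1])
for n,k in(("side",(238,215)),):pass
E
```

```text
side cu [281.3 335.1] [40.2 49.4] z.066: [ 0.5449 -0.4502  0.066 ]
side cu [348.5 312.4] [34.4 48.7] z.066: [ 0.6533 -0.4173  0.066 ]
side cu [289.6 257.5] [19.8 30.9] z.066: [ 0.5852 -0.2803  0.066 ]
side br [284.  342.5] [19.8 45.2] z.066: [ 0.5469 -0.4631  0.066 ]
side br [346.5 314.8] [22.8 39.4] z.066: [ 0.6488 -0.4215  0.066 ]
side br [237.  215.1] [14.5 25.6] z.066: [ 0.4954 -0.1287  0.066 ]
side wh [220.5 268. ] [20.4 30.8] z.066: [ 0.4588 -0.2981  0.066 ]
side wh [ 62.8 222.1] [11.4 18.3] z.066: [ 0.1267 -0.1223  0.066 ]
side wh [300.  198.5] [ 9.7 21.2] z.066: [ 0.6445 -0.0711  0.066 ]
side wh [465.8 223.8] [ 72.8 157.7] z.066: [ 0.966  -0.2051  0.066 ]
side wh [270.8 150. ] [ 4.9 29.2] z.066: [0.6116 0.2197 0.066 ]
side wh [395.2 150.1] [ 7.7 39.6] z.066: [0.9789 0.1831 0.066 ]
top cu [ 26.5 266. ] [ 7.  81.7] z.066: [0.3702 0.5101 0.066 ]
top cu [364.5 194.5] [26.9 27.8] z.066: [ 0.5485 -0.3841  0.066 ]
top cu [324.1 180.2] [19.7 20.1] z.066: [ 0.5884 -0.2774  0.066 ]
top cu [161.5 179.5] [ 8.2 34.3] z.066: [0.5959 0.1601 0.066 ]
top cu [349.6 151.9] [26.4 27.5] z.066: [ 0.6653 -0.3492  0.066 ]
top br [267.5 214.4] [20.7 21.1] z.066: [ 0.4983 -0.124   0.066 ]
top br [435.9 178.8] [ 7.3 37.5] z.066: [ 0.5885 -0.5776  0.066 ]
top wh [331.9 227.6] [20.4 21. ] z.066: [ 0.4612 -0.2937  0.066 ]
top wh [ 20.8 235.9] [49.3 66. ] z.066: [0.4492 0.5301 0.066 ]
top wh [167.6 175.2] [12.3 32.6] z.066: [0.6076 0.1438 0.066 ]
top wh [220.2 157.6] [ 9.6 37.7] z.066: [0.6541 0.0019 0.066 ]
```

View pics/rack.png

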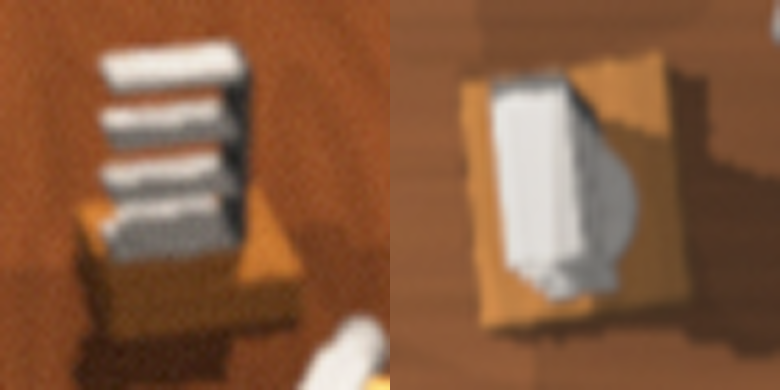

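The crop shows four tongues pointing towards -x, so the slot opens towards the robot. The dark spine is on the +x side and the yaw is about 5°. I'll triangulate the top tongue's corners.

Run:
```python
from h import *
cs,ct=env.calibration("side"),env.calibration("top")
for nm,a,b in(("cu",(289.6,257.5),(324.1,180.2)),("br",(237,215.1),(267.5,214.4)),("backR",(284.4,149.2),(171.2,160.2)),("frontR",(258.7,150.5),(174.2,187.4)),("cen",(270.8,150),(167.6,175.2))):
    print(nm,tri(cs,a,ct,b))
for p in((160.4,160.6),(162.7,187),(174.2,187.4),(171.2,160.2)):print(onz(ct,p,.13))
s=env.read_state();c=env.calibration("wrist");V=c["view"];R=V[:3,:3]
w,x,y,z=s["tool_rot"];from scipy.spatial.transform import Rotation as Ro
T=Ro.from_quat([x,y,z,w]).as_matrix();print("cam in tool",T.T@(-R.T@V[:3,3]-s["tool_pos"]));print(T.T@R.T);print(c["mtx"])
```

```text
cu (array([ 0.58728169, -0.27762707,  0.06403562]), np.float64(0.003044656822678273))
br (array([ 0.49701119, -0.12396519,  0.06306322]), np.float64(0.0029115465294472782))
backR (array([0.63841554, 0.12684793, 0.10691803]), np.float64(0.002594254549967516))
frontR (array([0.56645276, 0.11732692, 0.10999516]), np.float64(0.0013805685380789746))
cen (array([0.60098869, 0.13661181, 0.10170188]), np.float64(8.38840576924908e-05))
[0.63399224 0.15000073 0.13      ]
[0.56543448 0.14285184 0.13      ]
[0.56403705 0.11359774 0.13      ]
[0.63468111 0.12231309 0.13      ]
cam in tool [ 0.08316536 -0.00043305 -0.14189875]
[[-4.38836659e-04  9.47351034e-01  3.20196542e-01]
 [ 9.99999049e-01 -3.03017319e-06  1.37948672e-03]
 [ 1.30782843e-03  3.20196843e-01 -9.47350131e-01]]
[[293.25280611   0.         260.55612785]
 [  0.         293.25280611 195.82419268]
 [  0.           0.           1.        ]]
```

Emit:
carry_out --deltas '[0.157,-0.129,0,0,0.157,-0.129,0,0,0.157,-0.129,0,0,0.157,-0.129,0,0,0.157,-0.129,0,0]' --jaw 0

```text
time: 0.72
tool_pos: [0.3293, -0.2712, 0.2312]
tool_rot: [-0.0, 0.989, 0.146, 0.0]
wrist_force: [1.0, -1.0, 0.2]
width: 0.997
grip_force: 0.0
```

Emit:
carry_out --deltas '[0.157,-0.129,0,0,0.157,-0.129,0,0,0.157,-0.129,0,0,0.157,-0.129,0,0,0.157,-0.129,0,0]'

```text
time: 1.35
tool_pos: [0.4988, -0.0177, 0.2312]
tool_rot: [0.0, 0.989, 0.146, -0.0]
wrist_force: [0.7, -0.8, -0.2]
width: 0.998
grip_force: 0.0
```

Emit:
carry_out --deltas '[0.157,-0.129,0,0,0.157,-0.129,0,0,0.157,-0.129,0,0,0,0,0,0.13,0,0,0,0.13]'

```text
time: 1.98
tool_pos: [0.5995, 0.1336, 0.2301]
tool_rot: [0.0, 0.999, 0.044, -0.001]
wrist_force: [0.6, -0.2, -0.7]
width: 1.005
grip_force: 0.0
```

Run:
```python
from h import *
im=env.read_camera("wrist");np.save("w1.npy",env.calibration("wrist")["view"]);print(env.read_state()["tool_pos"])
cv2.imwrite("pics/w1.png",im[:,:,::-1])
cv2.imwrite("pics/w1b.png",cv2.resize(im,(800,600),interpolation=cv2.INTER_CUBIC)[:,:,::-1])
```

```text
[0.59942021 0.13316235 0.23027819]
```

View pics/w1b.png

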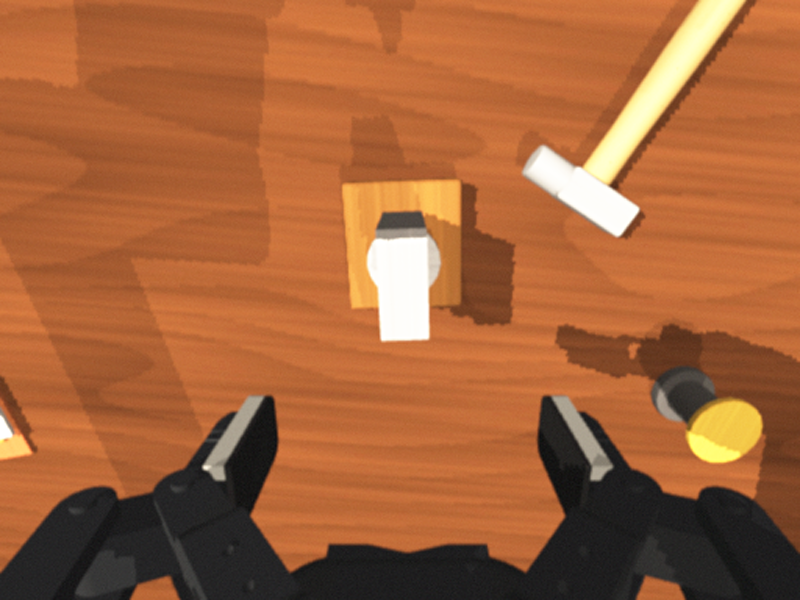

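The wrist view shows the rack almost square on. The top tongue's front edge runs from (381,341) to (429,339), and its back edge at the spine is at row 237, with columns 376 to 428. I'll find the corners precisely, then fit the height from the known 30 x 62 mm.

Run:
```python
from h import *
im=cv2.imread("pics/w1.png");g=cv2.cvtColor(im,cv2.COLOR_BGR2GRAY)
c={"mtx":env.calibration("wrist")["mtx"],"view":np.load("w1.npy")}
ct=env.calibration("top")
k=512/800
m=cv2.inRange(im,(235,235,235),(255,255,255))
print([ (r,np.flatnonzero(m[r,200:300])[[0,-1]]+200) for r in range(146,220,8) if m[r,200:300].any()])
P=np.array([(376,237),(428,237),(429,340),(380.5,341)])*k-.1
for z in(.095,.10,.105,.11,.115,.12):
    Q=np.array([onz(c,p,z) for p in P]);d=lambda a,b:np.linalg.norm(Q[a]-Q[b])
    ax=(Q[0]+Q[1]-Q[2]-Q[3])/2;print(z,"w",d(0,1),d(2,3),"L",d(1,2),d(0,3),"yaw",np.degrees(np.arctan2(ax[1],ax[0])),"front",(Q[2]+Q[3])[:2]/2,"back",(Q[0]+Q[1])[:2]/2)
print(tri(c,P[3],ct,(162.7,187)),tri(c,P[2],ct,(174.2,187.4)))
```

```text
[(154, array([240, 272])), (162, array([236, 272])), (170, array([236, 273])), (178, array([239, 273])), (186, array([243, 273])), (194, array([243, 273])), (202, array([244, 273])), (210, array([244, 273]))]
0.095 w 0.03158594043584102 0.03179355339257704 L 0.06780745408826566 0.06852463627945557 yaw 6.062555008868154 front [0.56455093 0.13288517] back [0.63233565 0.14008446]
0.1 w 0.031015798478459165 0.031219663917916984 L 0.06658349576802843 0.06728773246344899 yaw 6.0625550088681734 front [0.56667809 0.13302505] back [0.63323926 0.14009439]
0.105 w 0.03044565652107733 0.030645774443256966 L 0.0653595374477913 0.0660508286474423 yaw 6.0625550088681655 front [0.56880525 0.13316493] back [0.63414288 0.14010432]
0.11 w 0.029875514563695475 0.03007188496859693 L 0.06413557912755405 0.06481392483143583 yaw 6.0625550088681495 front [0.57093242 0.13330481] back [0.63504649 0.14011425]
0.115 w 0.029305372606313617 0.029497995493936856 L 0.06291162080731692 0.06357702101542925 yaw 6.06255500886814 front [0.57305958 0.13344469] back [0.63595011 0.14012418]
0.12 w 0.028735230648931787 0.028924106019276825 L 0.06168766248707979 0.062340117199422666 yaw 6.0625550088681806 front [0.57518675 0.13358457] back [0.63685373 0.14013411]
(array([0.56873353, 0.14789984, 0.10823595]), np.float64(0.0008602382155827593)) (array([0.56872188, 0.11825115, 0.10168637]), np.float64(0.0013572998026020403))
```

Emit:
carry_out --deltas '[0,0,0,-0.022,-0.0263,0.194,0,0,-0.0263,0.194,0,0,-0.0263,0.194,0,0,-0.0263,0.194,0,0]'

```text
time: 2.65
tool_pos: [0.5927, -0.1044, 0.2315]
tool_rot: [0.0, 0.999, 0.055, 0.0]
wrist_force: [0.3, 0.7, 0.1]
width: 0.996
grip_force: 0.0
```

Emit:
carry_out --deltas '[-0.0263,0.194,0,0,-0.0263,0.194,0,0,-0.0263,0.194,0,0,0,0,0.13,0,0,0,0.1,0]'

```text
time: 3.28
tool_pos: [0.5872, -0.28, 0.1609]
tool_rot: [-0.0, 0.999, 0.053, -0.0]
wrist_force: [0.4, -0.4, 0.1]
width: 1.003
grip_force: 0.0
```

Run:
```python
from h import *
im=env.read_camera("wrist");c=env.calibration("wrist");s=env.read_state();print(s["tool_pos"],s["tool_rot"],s["time"])
cv2.imwrite("pics/w2.png",im[:,:,::-1])
for b in blobs(im,(3,140,190),(16,255,255),200):
    P=onz(c,b[1],.066);print(np.round(b[1],1),np.round(b[2],1),P)
```

```text
[ 0.58536913 -0.27809621  0.15623833] [-0.00255675  0.99854719  0.05373094 -0.00315449] 3.325
[324.1 328.1] [11.9 97.9] [ 0.45867819 -0.35346251  0.066     ]
[233.2 324.7] [ 26.8 138.4] [ 0.4526207  -0.26391059  0.066     ]
[201.7 240.1] [ 6.4 66.7] [ 0.54243015 -0.22911342  0.066     ]
[ 38.  238.8] [ 7.3 76.9] [ 0.52768578 -0.08477632  0.066     ]
[ 36.3 212.7] [31.3 86.3] [ 0.55302439 -0.08684952  0.066     ]
[365.1 217.7] [66.4 74.7] [ 0.57927332 -0.36733523  0.066     ]
[170.  183.4] [ 6.7 85.8] [ 0.59182032 -0.20087616  0.066     ]
[ 34.  184.3] [ 9.3 72.8] [ 0.57872352 -0.0885171   0.066     ]
[397.  165.7] [ 4.9 79.6] [ 0.62671083 -0.38268127  0.066     ]
[231.5 204.9] [ 74.3 210.8] [ 0.57847357 -0.25274864  0.066     ]
[ 87.9 154.1] [ 13.4 137.9] [ 0.60920766 -0.13528984  0.066     ]
[125.  139.1] [ 15.9 195. ] [ 0.62446878 -0.16538918  0.066     ]
[174.  129.6] [  5.1 149.4] [ 0.63597157 -0.20364215  0.066     ]
[197.6 112.8] [11.8 72.8] [ 0.65050434 -0.22145489  0.066     ]
[98.5 85.9] [  6.2 164.8] [ 0.66193758 -0.1475041   0.066     ]
[377.5 127.2] [117.2 205.7] [ 0.65469316 -0.35997215  0.066     ]
[243.8  75.3] [ 27.3 131.7] [ 0.68068517 -0.25412405  0.066     ]
[86.4 44.9] [  7.5 201.7] [ 0.68871475 -0.14086321  0.066     ]
[220.9  43.3] [18.5 90.7] [ 0.6998651  -0.23613394  0.066     ]
[395.1  36.4] [ 32.8 196.7] [ 0.71715892 -0.35752666  0.066     ]
[466.9   9.9] [ 22.7 129.1] [ 0.73810593 -0.4020211   0.066     ]
```

View pics/w2.png

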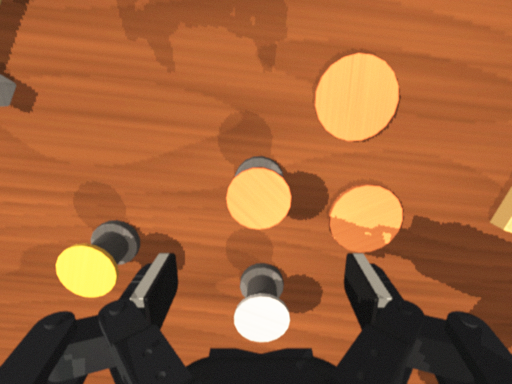

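The wrist view shows the copper disc on its stake at about (259,198). The two larger copper discs are at (357,97) and (367,218), lying on the table. I'll tighten the mask.

Run:
```python
from h import *
im=cv2.imread("pics/w2.png")[:,:,::-1].copy();c=env.calibration("wrist");s=env.read_state();print(s["tool_pos"],s["tool_rot"])
print(im[198,259],im[180,200],im[270,85])
for b in blobs(im,(5,60,235),(20,170,255),300):
    print(np.round(b[1],1),np.round(b[2],1),onz(c,b[1],.066))
m=cv2.inRange(im,(230,140,60),(255,220,150))
r=np.flatnonzero(m[198,215:310])+215;q=np.flatnonzero(m[150:245,259])+150;print(r[[0,-1]],q[[0,-1]])
```

```text
[ 0.58536913 -0.27809621  0.15623833] [-0.00255675  0.99854719  0.05373094 -0.00315449]
[255 211 115] [188 105  55] [255 251 112]
[368.7 207.5] [41.3 72.6] [ 0.58880604 -0.368275    0.066     ]
[258.1 198.1] [60.3 63.2] [ 0.58696108 -0.27451351  0.066     ]
[356.4  96.6] [78.9 88.6] [ 0.67497705 -0.33910003  0.066     ]
[226 290] [168 229]
```

Run:
```python
from h import *
for i in range(4):
    c=env.calibration("wrist");s=env.read_state();im=env.read_camera("wrist")
    b=min(blobs(im,(5,60,235),(20,170,255),300),key=lambda b:abs(b[1][0]-259)+abs(b[1][1]-198))
    print(np.round(s["tool_pos"],4),np.round(s["tool_rot"],4),np.round(b[1],1),np.round(b[2],1),np.round(onz(c,b[1],.066),4))
```

```text
[ 0.5854 -0.2781  0.1562] [-0.0026  0.9985  0.0537 -0.0032] [261.  197.5] [61.6 64.4] [ 0.5878 -0.2769  0.066 ]
[ 0.5856 -0.2778  0.1582] [-0.0025  0.9985  0.0539 -0.0031] [261.5 197. ] [60.9 64. ] [ 0.5878 -0.2769  0.066 ]
[ 0.5869 -0.2782  0.1606] [-0.0013  0.9985  0.0539 -0.0017] [260.4 197.7] [54.6 60.7] [ 0.5878 -0.2768  0.066 ]
[ 0.588  -0.2787  0.1625] [-2.000e-04  9.985e-01  5.390e-02 -2.000e-04] [259.6 198.6] [59.8 62.8] [ 0.5877 -0.2769  0.066 ]
```

Emit:
carry_out --deltas '[0,-0.006,0.12,0,0,0,0.12,0,0,0,0.1,0,0,0,0.068,0,0,0,0,0]'

```text
time: 4.15
tool_pos: [0.5881, -0.2765, 0.0401]
tool_rot: [-0.0, 0.999, 0.054, -0.0]
wrist_force: [0.2, 0.7, 0.2]
width: 1.002
grip_force: 0.0
```

Emit:
carry_out --deltas '[0,0,0,0,0,0,0,0,0,0,0,0,0,0,0,0]' --jaw 1 --force 50

```text
time: 4.65
tool_pos: [0.5893, -0.2774, 0.0424]
tool_rot: [0.001, 0.999, 0.054, 0.002]
wrist_force: [-0.9, 0.7, 5.3]
width: 0.626
grip_force: 51.4
```

Emit:
carry_out --deltas '[0,0,0,0,0,0,-0.05,0,0,0,-0.15,0,0,0,-0.2,0,0,0,-0.1,0]'

```text
time: 5.28
tool_pos: [0.5894, -0.2777, 0.1955]
tool_rot: [0.002, 0.999, 0.053, 0.003]
wrist_force: [0.4, -0.4, -1.9]
width: 0.626
grip_force: 52.9
```

Run:
```python
from h import *
for i in range(6): im=env.read_camera("wrist")
s=env.read_state();print({k:np.round(s[k],4) for k in("tool_pos","tool_rot","wrist_force","width","grip_force","time")})
im=env.read_camera("side");c=env.calibration("side")
cv2.imwrite("pics/s3.png",cv2.resize(im[100:300,200:350],(750,600)[:1]+(600,),interpolation=cv2.INTER_CUBIC)[:,:,::-1])
```

```text
{'tool_pos': array([ 0.5871, -0.2761,  0.1883]), 'tool_rot': array([-0.001 ,  0.9986,  0.0534, -0.0012]), 'wrist_force': array([-0.2652, -0.609 , -1.4693]), 'width': np.float64(0.6295), 'grip_force': np.float64(52.9207), 'time': np.float64(5.575)}
```

View pics/s3.png

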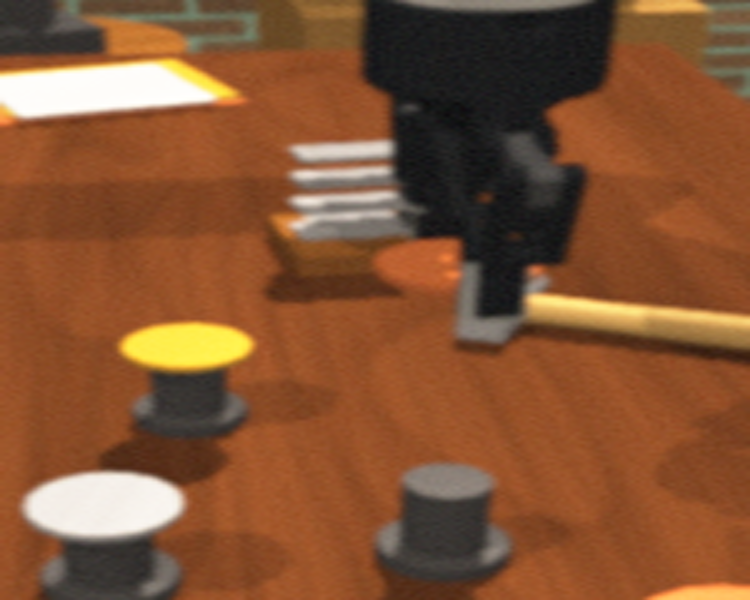

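The copper disc is lifted and its stake is empty, while brass and steel are still in place. In the side view the held disc is in shadow. I'll check from the wrist camera how it sits in the pads.

Run:
```python
from h import *
s=env.read_state();cw=env.calibration("wrist");cs=env.calibration("side")
im=env.read_camera("wrist");cv2.imwrite("pics/w4.png",im[:,:,::-1])
t=s["tool_pos"];print(s["tool_pos"],s["tool_rot"])
for dz in(.019,.024):
    P=t+[0,0,dz];print("exp",proj(cw,P),(proj(cs,P)-[200,100])*[5,3])
    print([proj(cw,P+np.array(d)).round(0) for d in((.028,0,.003),(-.028,0,.003),(0,.028,.003),(0,-.028,.003))])
    print([((proj(cs,P+np.array(d))-[200,100])*[5,3]).round(0) for d in((.028,0,0),(-.028,0,0),(0,.028,0),(0,-.028,0))])
```

```text
[ 0.58704344 -0.27608704  0.18791806] [-0.00115316  0.99857249  0.05338167 -0.00143257]
exp [261.92794016 276.50535185] [467.45650068 267.0702892 ]
[array([269., 227.]), array([256., 327.]), array([203., 275.]), array([320., 286.])]
[array([550., 265.]), array([384., 269.]), array([453., 244.]), array([483., 292.])]
exp [261.93397671 282.69094958] [468.1058669  259.15970424]
[array([269., 232.]), array([256., 334.]), array([201., 281.]), array([322., 292.])]
[array([551., 257.]), array([384., 261.]), array([454., 236.]), array([483., 284.])]
```

View pics/w4.png

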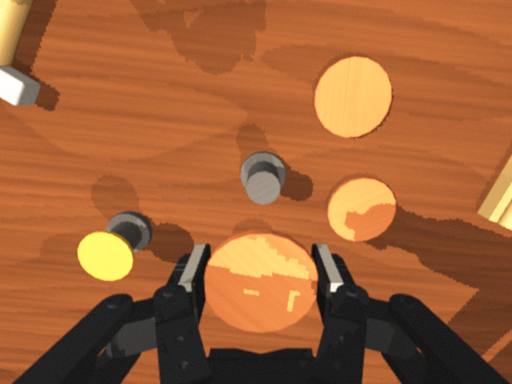

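The disc is centred between the pads, about 23 mm above the TCP and level. I'll carry it to a point in front of the slot.

Emit:
carry_out --deltas '[-0.006,-0.1,0,0,-0.006,-0.17,0,0,-0.006,-0.17,0,0,-0.006,-0.17,0,0,-0.006,-0.17,0,0]'

```text
time: 6.3
tool_pos: [0.5531, -0.0434, 0.1886]
tool_rot: [-0.0, 0.999, 0.053, -0.001]
wrist_force: [1.1, 0.3, -1.5]
width: 0.631
grip_force: 52.9
```

Emit:
carry_out --deltas '[-0.006,-0.17,0,0,-0.006,-0.17,0,0,-0.006,-0.17,0,0,0,-0.073,0.1,0,0,0,0.1,0]'

```text
time: 6.92
tool_pos: [0.5292, 0.1303, 0.1284]
tool_rot: [-0.0, 0.998, 0.055, -0.0]
wrist_force: [-0.3, -0.7, -0.8]
width: 0.628
grip_force: 52.9
```

Emit:
carry_out --deltas '[0,0,0,0,0,0,0,0,0,0,0,0,0,0,0,0]'

```text
time: 7.42
tool_pos: [0.5308, 0.1279, 0.1309]
tool_rot: [0.0, 0.999, 0.053, 0.001]
wrist_force: [0.1, 0.3, -0.4]
width: 0.629
grip_force: 53.0
```

Run:
```python
from h import *
s=env.read_state();cw=env.calibration("wrist");np.save("w5.npy",cw["view"])
im=env.read_camera("wrist");cv2.imwrite("pics/w5.png",im[:,:,::-1])
cv2.imwrite("pics/w5b.png",cv2.resize(im[100:340,140:460][:, :],(800,600),interpolation=cv2.INTER_CUBIC)[:,:,::-1])
print(s["tool_pos"],s["tool_rot"],s["width"],s["time"])
```

```text
[0.53078655 0.12793369 0.130924  ] [3.01038789e-05 9.98588950e-01 5.30967713e-02 9.17016844e-04] 0.6294652984298549 7.425
```

View pics/w5b.png

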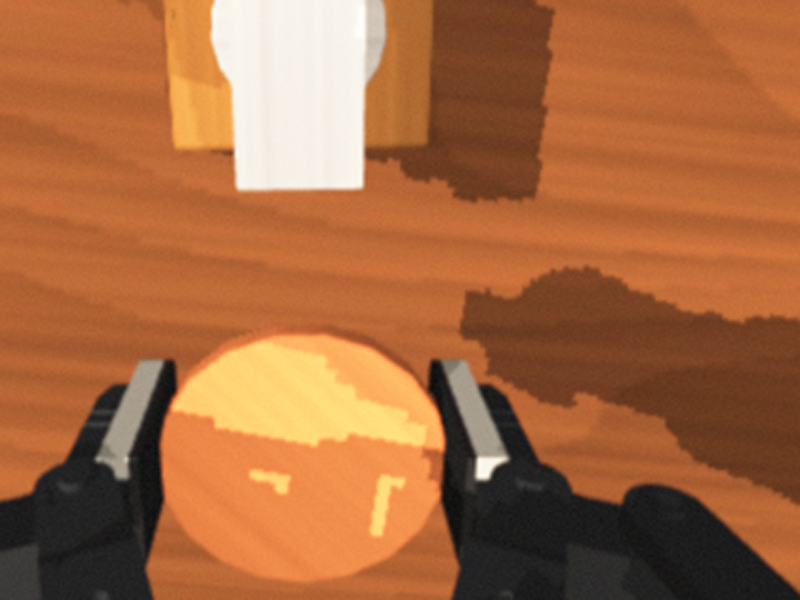

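The crop shows the tongue's front edge from (236,189) to (365,188), directly ahead of the disc. I'll triangulate it against the first wrist view.

Run:
```python
from h import *
K=env.calibration("wrist")["mtx"]
a={"mtx":K,"view":np.load("w1.npy")};b={"mtx":K,"view":np.load("w5.npy")}
pa=[(243.4,217.6),(274.5,217.2)];pb=[(234.4,175.6),(286,175.2)]
for u,v in zip(pa,pb):print(tri(a,u,b,v))
for z in(.1,.105,.11,.115):
    Q=[onz(b,p,z) for p in pb];print(z,np.linalg.norm(Q[0]-Q[1]),(Q[0]+Q[1])/2, np.degrees(np.arctan2(Q[0][0]-Q[1][0],Q[0][1]-Q[1][1])))
    Q=[onz(b,p,z) for p in [(140+238/2.5,100+4/2.5),(140+365/2.5,100+4/2.5)]];print("   edge",Q)
```

```text
(array([0.56774505, 0.14833933, 0.10489295]), np.float64(0.00025148771473084965))
(array([0.57199958, 0.1182254 , 0.1079554 ]), np.float64(0.00010854134586114513))
0.1 0.0313756321929346 [0.56824387 0.13294967 0.1       ] -6.539213693313547
   edge [array([0.60924966, 0.15140283, 0.1       ]), array([0.61226295, 0.1230332 , 0.1       ])]
0.105 0.03046864847517505 [0.56954032 0.13307437 0.105     ] -6.539213693313349
   edge [array([0.60936073, 0.15099409, 0.105     ]), array([0.61228692, 0.12344455, 0.105     ])]
0.11 0.02956166475741552 [0.57083676 0.13319906 0.11      ] -6.539213693313349
   edge [array([0.60947181, 0.15058535, 0.11      ]), array([0.61231089, 0.1238559 , 0.11      ])]
0.115 0.028654681039656005 [0.5721332  0.13332375 0.115     ] -6.53921369331357
   edge [array([0.60958288, 0.15017662, 0.115     ]), array([0.61233486, 0.12426725, 0.115     ])]
```

Emit:
carry_out --deltas '[0,-0.003,0.11,0,0,0,0.1,0,0,0,0,0,0,0,0,0,0,0,0,0]'

```text
time: 8.1
tool_pos: [0.5312, 0.1292, 0.0685]
tool_rot: [0.0, 0.999, 0.053, 0.001]
wrist_force: [0.5, 0.1, -0.8]
width: 0.632
grip_force: 53.0
```

Emit:
carry_out --deltas '[0,0,0,0,0.05,0,0,0,0.05,0,0,0,0,0,0,0,0,0,0,0]'

```text
time: 8.72
tool_pos: [0.5596, 0.1324, 0.0667]
tool_rot: [-0.0, 0.999, 0.053, -0.0]
wrist_force: [-0.2, -0.6, -1.0]
width: 0.626
grip_force: 53.0
```

Run:
```python
from h import *
im=env.read_camera("side");im=im[120:210,225:315]
cv2.imwrite("pics/s6.png",cv2.resize(im,(600,600),interpolation=cv2.INTER_CUBIC)[:,:,::-1])
```

```text
(no output)
```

View pics/s6.png

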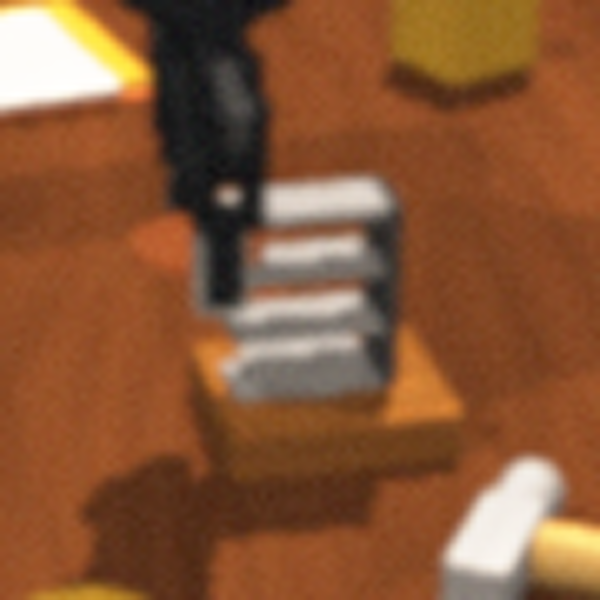

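The side view shows the disc (left edge around (135-190,240)) level with the gap between the two upper tongues. There is no contact force, so I'll push further in.

Emit:
carry_out --deltas '[0.04,0,0,0,0.04,0,0,0,0.03,0,0,0,0,0,0,0,0,0,0,0]'

```text
time: 9.4
tool_pos: [0.5923, 0.1359, 0.0666]
tool_rot: [0.0, 0.999, 0.053, -0.0]
wrist_force: [-0.0, 0.8, -1.0]
width: 0.629
grip_force: 53.0
```

Emit:
carry_out --deltas '[0.01,0,0,0,0,0,0,0,0.01,0,0,0,0,0,0,0]'

```text
time: 9.9
tool_pos: [0.5989, 0.1365, 0.067]
tool_rot: [0.0, 0.999, 0.053, 0.0]
wrist_force: [-0.5, -0.2, -0.5]
width: 0.629
grip_force: 53.0
```

Emit:
carry_out --deltas '[0.005,0,0,0,0,0,0,0,0.004,0,0,0,0,0,0,0]'

```text
time: 10.4
tool_pos: [0.6014, 0.1368, 0.0669]
tool_rot: [-0.0, 0.999, 0.053, 0.0]
wrist_force: [0.6, -0.6, -1.0]
width: 0.628
grip_force: 53.0
```

Emit:
carry_out --deltas '[0,0,0.007,0,0,0,0,0,0,0,0.005,0,0,0,0,0]'

```text
time: 10.9
tool_pos: [0.6012, 0.1368, 0.0631]
tool_rot: [-0.0, 0.999, 0.053, -0.0]
wrist_force: [0.2, 0.1, -1.1]
width: 0.631
grip_force: 53.0
```

Emit:
carry_out --deltas '[0,0,0.005,0,0,0,0,0,0,0,0,0]'

```text
time: 11.28
tool_pos: [0.6013, 0.1368, 0.0618]
tool_rot: [-0.0, 0.999, 0.053, 0.0]
wrist_force: [-0.1, -0.2, -0.6]
width: 0.629
grip_force: 53.0
```

Emit:
carry_out --deltas '[0,0,0.004,0,0,0,0,0,0,0,0,0]'

```text
time: 11.65
tool_pos: [0.6014, 0.1368, 0.0607]
tool_rot: [-0.0, 0.999, 0.053, 0.0]
wrist_force: [-0.5, 0.4, -0.7]
width: 0.63
grip_force: 53.1
```

Emit:
carry_out --deltas '[0,0,0.003,0,0,0,0,0,0,0,0,0]'

```text
time: 12.02
tool_pos: [0.6014, 0.1368, 0.0606]
tool_rot: [0.0, 0.999, 0.053, 0.0]
wrist_force: [-1.3, -0.8, 5.1]
width: 0.628
grip_force: 53.5
```

Contact came at TCP z 0.0606, which puts the disc centre at about 0.0836 as predicted. I'll release it and back straight up.

Emit:
carry_out --deltas '[0,0,-0.002,0,0,0,0,0,0,0,0,0,0,0,0,0]' --jaw 0

```text
time: 12.52
tool_pos: [0.6012, 0.1368, 0.0602]
tool_rot: [-0.0, 0.999, 0.053, -0.0]
wrist_force: [-0.4, 0.0, -0.2]
width: 1.0
grip_force: 0.0
```

Emit:
carry_out --deltas '[0,0,-0.03,0,0,0,-0.1,0,0,0,-0.15,0,0,0,-0.15,0,0,0,0,0]'

```text
time: 13.15
tool_pos: [0.604, 0.137, 0.1948]
tool_rot: [0.0, 0.999, 0.053, 0.005]
wrist_force: [0.4, 0.7, 0.0]
width: 0.998
grip_force: 0.0
```

Run:
```python
from h import *
for i in range(5): im=env.read_camera("wrist")
c=env.calibration("wrist");s=env.read_state();print(s["tool_pos"],s["wrist_force"],s["width"],s["time"])
sd=env.read_camera("side")[120:210,225:315]
f=lambda a:cv2.resize(a,(400,400),interpolation=cv2.INTER_CUBIC)
cv2.imwrite("pics/end.png",np.hstack([f(im[100:260,180:340]),f(sd)])[:,:,::-1])
P=np.array([.603,.1366,.087]);print([((proj(c,P+np.array(d))-[180,100])*2.5).round() for d in((0,0,0),(.003,-.028,0),(-.003,.028,0),(-.028,-.003,0))])
```

```text
[0.60026795 0.13676849 0.18773569] [ 0.23096672 -0.11468655 -0.47453696] 1.0029207729371528 13.4
[array([205., 234.]), array([286., 234.]), array([125., 234.]), array([205., 308.])]
```

View pics/end.png

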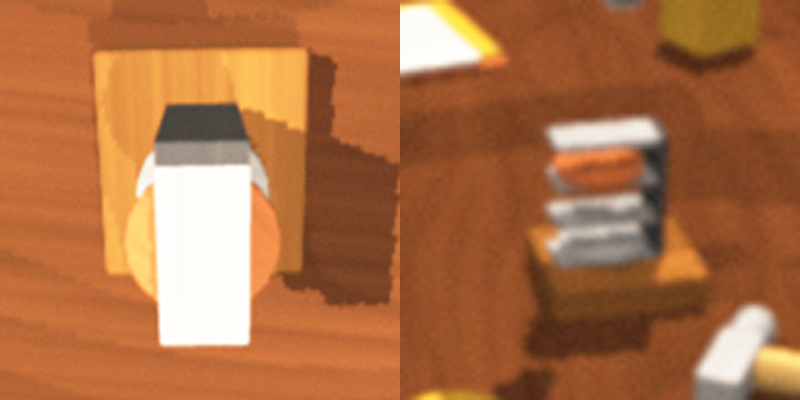

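The disc lies flat in the top slot. In the wrist crop its edges are at columns 125 and 280, against 125 and 286 predicted, so it is centred and about 2-5 mm short of home. That is within tolerance, so I'll hand in.

```bash
python3 -c "
from station import env
print(env.sign_off())"
```

```text
the job is handed in; nothing more can be done
None
```

The job is handed in (no verdict came back): the copper disc lies flat and centred in the rack's top slot, an estimated 2–5 mm short of fully home (limit 15 mm), the brass and steel discs were never touched, and about 13.4 s of the 38 s had run at the last check.

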